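# Close a food tub in the ratchet lidding press

### The arm

A 7-joint arm with a two-finger parallel gripper is mounted at the origin on a cart in front of the work surface, level with it; the furniture and walls round the work are solid. World frame = base frame: x ahead of the robot, y to its left, z up, the work surface at z = 0. Lengths are in m, angles in rad, forces in N, time in s.
With the tool pointing down it reaches from about 0.4 to 0.925 m from the base axis. Payload 5.6 kg.
Tool frame: the origin (TCP) lies between the finger pads; the fingertips stand 19 mm ahead of it and the grasp point (between the pads) is the TCP; z points along the fingers, y is the line along which they close (so a half turn about z gives the same grasp; the last joint's range is limited). The gripper opens to 85 mm and grips with 20 to 120 N. Pads are 22 mm wide; open, the fingers measure 114 mm over their backs; the gripper's body (76 mm by 85 mm) begins 54 mm behind the grasp point. The pads swing forward as they close: fully open they stand 13 mm farther back than shut.
Start: joints at [-1.278, 0.468, -0.012, 1.603, 0.006, 1.071, -0.056], TCP at [0.214, 0.614, 0.25] pointing down, gripper open.
Joint ranges: [-2.53, 2.53], [-0.31, 2.02], [-1.57, 1.55], [0.28, 2.44], [-1.29, 4.43], [0.15, 1.84], [-2.92, 2.92]. Speed limits (rad/s): [2.57, 2.57, 3.14, 3.14, 3.14, 3.14, 3.14].

### API

Orientations are given as a unit quaternion [w, x, y, z].
In Python, from bench import robot gives the robot as it stands. Calls block until the motion is done:
- robot.move_ptp(position, orientation): joint-space move of the TCP to a pose.
- robot.move_straight(position, frame=None, v=0.15): straight line of the TCP; frame=None keeps the orientation; v is the mean speed in m/s.
- robot.movej(angles): joint-space move.
- robot.command_gripper(opening, effort=None): finger opening in m; effort is the grip in N (None keeps the last); returns when the fingers have stopped.
- robot.hold(seconds).
- robot.solve_ik(position, orientation): joint angles nearest the present ones, or None.
- robot.read_state(): the state.
- robot.read_camera(name): name is "side" or "top" or "wrist"; returns a dict with "pixels" (400x640x3 uint8, red, green, blue), "camera_matrix" (3x3 intrinsics, pixels), "world_to_cam" (4x4, takes a point from world to camera coordinates); the wrist camera has in their place "mount" (4x4, takes a point from camera to tool coordinates, whose origin is the TCP and whose axes are the flange's). Camera axes: x right, y up, looking along -z (the intrinsics and any distortion apply to the point x, -y, -z); pixel columns grow to the right and rows downward; lengths in m; the calibration is good to about 2 mm. The wrist camera is an equidistant fisheye: a pixel r from the principal point sees the ray r / f radians off the axis. A picture is of the moment at which its call begins: read the wrist's pose just before it. There is no depth.
A pose or a line that the arm cannot do raises robot.Unreachable and nothing moves.
- robot.close_job(): hands the job in; it is judged then, once.
The state is a dict: "time_s": time; "joint_positions": joint angles; "qvel": joint speeds; "joint_torque": joint torques, N m; "eef_pos": TCP position; "eef_rot": TCP orientation; "ft_force": force on the tool from outside, world axes, zero at the start; "ft_torque": the same for the moment, N m; "finger_gap": finger opening in m; "grasp_force": force on a finger pad.
Only numpy, scipy, OpenCV 4.12 (cv2) and the standard library are available. Lean on these libraries where they do the work, as an engineer would, in place of code of your own. Each camera call takes 0.05 s, during which the arm holds its last target. There are 200 camera calls.

### The job

The food tub in the small lidding press has its lid only laid on. With the fingertips, press down the tab at the side of the press so that the ratchet pawl flops clear of the teeth and stays there, then push the arm down by the paddle at its end until the lid is fully home, and let go, leaving the arm down. Do not grip or lift anything, press the lid only by means of the press, not with the fingers, and leave the cup, timer and scraper where they are.

Things in the scene. Friction and masses are not known exactly. Their poses are not given: they have to be found in the camera images.
- press: bench lidding press, fixed; steel base plate 250 x 130 x 8 mm. Origin on the table surface under the press; x the way the arm points, y to its left, z up. Arm pivot at x = -125, z = 100 mm between two grey cheeks 116 mm high; the tub stands at x = 5, y = 0 mm. The pawl is on the -y side: its shaft runs along y at x = -76, z = 50 mm, from y = -40 to -137 mm
- press_arm (a joint): angle of the press arm above level, rad: 0 is level and down (foot flat on the closed lid), starts about 0.45 to 0.68, least -0.03. Hinge along the press's y at x = -125, z = 100 mm. Stiff: it stays where left, 2 to 5 N at the paddle pushes it down, a little more as the lid goes home. With the pawl in the teeth (0.14 rad apart) it goes down by one tooth at most
- paddle (a point): middle of the top face of the black push paddle at the end of the arm: flat, 50 mm along the arm, 64 mm wide (along the press's y), 18 mm thick, with a round 24 mm bar along its outer edge. This point is 217 mm out from the arm's pivot along the arm and 9 mm above the arm's middle line (square to it), and swings with the arm in the press's x-z plane at y = 0; the paddle slopes as the arm does
- pawl (a joint): angle of the ratchet pawl, rad: 0 to about 0.15 it lies in the teeth; grows as the tab is pressed down; stop at 0.65. A flop-over pawl with a round weight: past about 0.4 it falls over by itself to 0.65 and stays free; short of 0.3 it falls back into the teeth. Under 2 N at the tab moves it
- tab (a point): middle of the upper face of the pawl's press tab: steel plate 60 mm long (press x), 34 mm wide (press y) with a 28 mm long rubber pad, on the press's -y side at y = -120 mm. This point is 50 mm in front (+x) of the shaft, about 70 mm above the table with the pawl in the teeth (tab tilted up 0.35 rad minus the joint value), about 40 mm with it free; clear table below
- tub_lid (a joint): height of the tub's lid above fully closed, m: starts about 0.005 to 0.008, 0 is fully home. It moves stiffly (about 0.5 N) along the tub's z
- tub: the round food tub, 119 mm across, 51 mm high with the lid closed, loose, standing between four small posts on the press's round seat, which is 23 mm high. Origin at the centre of its underside
- cup: bystander: steel measuring cup 74 x 103 mm, 74 mm high, loose on the table to the left of the press. Origin at the centre of its underside
- dial_timer: bystander: kitchen timer with a dial, 94 x 68 mm, 34 mm high, lying loose on the table beyond the end of the press's arm. Origin at the centre of its underside
- dough_scraper: bystander: flat half-round dough scraper 90 x 123 mm, 8 mm high, loose on the table to the right of the press beyond the tab. Origin at the centre of its underside

How it is judged:
By the outcome, as a careful person would: the job done as asked, in the order asked, and still so for the second after the job is handed in, with the robot touching nothing.
It also fails if it takes over 45 s, if anything falls off the work surface, if the arm or the gripper's body presses on something with over 40 N, if the wrist force passes 120 N, or if a joint passes its speed limit or range.

## Working session

There is one attempt and no reset: what is moved stays moved. The work goes in short steps, each a Python script; the robot and the scene stay as the last script left them, time stands still between calls to the robot, and variables do not carry over. Pictures are saved under pics/ and viewed, at most 10 in all, crops included, and the job is handed in when it is done.

```bash
ls; mkdir -p pics; python3 - <<'E'
from bench import robot
import cv2,numpy as np
for n in("side","top"):
    c=robot.read_camera(n); cv2.imwrite(f"pics/{n}0.png",c["pixels"][:,:,::-1])
    print(n,c["camera_matrix"].round(1).tolist(),c["world_to_cam"].round(4).tolist(),[k for k in c])
s=robot.read_state();print(s["time_s"],s["eef_rot"],s["eef_pos"])
E
```

```text
pics
side [[403.1, 0.0, 321.3], [0.0, 403.1, 198.1], [0.0, 0.0, 1.0]] [[-0.8189, -0.5737, 0.0165, 0.2787], [0.278, -0.3714, 0.8858, -0.3335], [-0.5021, 0.73, 0.4637, -0.4445], [0.0, 0.0, 0.0, 1.0]] ['pixels', 'camera_matrix', 'world_to_cam']
top [[449.6, 0.0, 315.5], [0.0, 449.6, 201.4], [0.0, 0.0, 1.0]] [[-0.0262, -0.9996, -0.0069, -0.2625], [0.9912, -0.0269, 0.1294, -0.55], [-0.1295, -0.0035, 0.9916, -1.054], [0.0, 0.0, 0.0, 1.0]] ['pixels', 'camera_matrix', 'world_to_cam']
0.1 [-8.02725709e-05  1.67140301e-01  9.85932787e-01 -8.07992216e-04] [0.21408875 0.61322694 0.24940789]
```

View pics/side0.png

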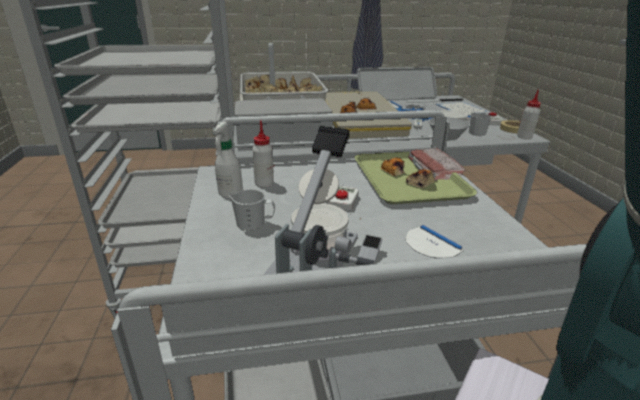

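View pics/top0.png

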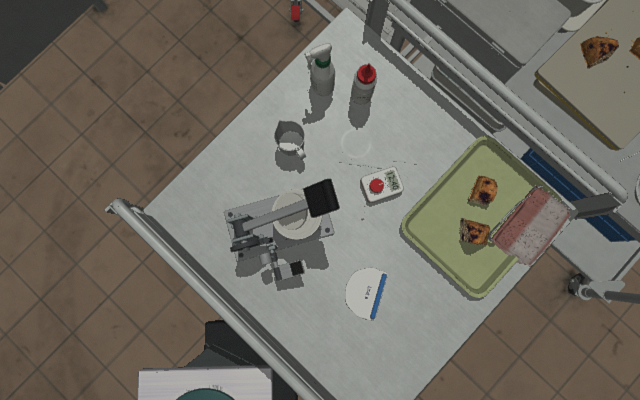

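The side view shows the arm raised, with the paddle at (330,140) and the tab pad at (371,241). In the top view the base plate spans roughly (225,210) to (333,250). The paddle is at (321,198), the pad at (297,268), the cup at (290,138), the timer at (381,186) and the scraper at (366,293). I'll enlarge the press.

```bash
python3 - <<'E'
import cv2,numpy as np
t=cv2.imread("pics/top0.png")[165:305,215:350]; s=cv2.imread("pics/side0.png")[115:275,265:395]
a=cv2.resize(t,None,fx=4,fy=4,interpolation=cv2.INTER_CUBIC)[:560]
cv2.imwrite("pics/c0.png",a)
for n,im,(r,c) in(("top",t,(165,215)),("side",s,(115,265))):
    m=(im.max(2)<45).astype(np.uint8)
    k,l,st,ce=cv2.connectedComponentsWithStats(m)
    for i in range(1,k):
        if st[i,4]>30: print(n,st[i]+np.array([c,r,0,0,0]),(ce[i]+[c,r]).round(1))
E
```

```text
top [304 179  35  38 892] [320.9 197.8]
top [290 261  13  14 122] [296.3 267.7]
side [319 127  30  30 406] [335.5 139.8]
side [313 146   8   8  40] [316.3 149.7]
side [306 227  21  37 309] [316.  247.4]
side [364 236  16  11 110] [371.7 241.3]
side [282 240  16   9  71] [289.3 244.5]
```

View pics/c0.png

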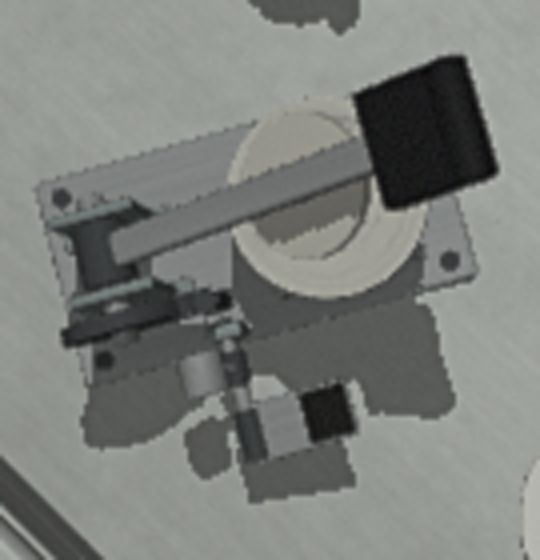

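```bash
cat > h.py <<'E'
import numpy as np, cv2
from bench import robot
def ray(c,uv):
    K,T=c["camera_matrix"],c["world_to_cam"]
    d=np.linalg.inv(K)@[*uv,1]; d=np.array([d[0],-d[1],-d[2]])
    R=T[:3,:3]; return -R.T@T[:3,3], R.T@d/np.linalg.norm(d)
def onplane(c,uv,z):
    o,d=ray(c,uv); return o+d*(z-o[2])/d[2]
def tri(r1,r2):
    A=np.zeros((3,3));b=np.zeros(3)
    for o,d in(r1,r2):
        P=np.eye(3)-np.outer(d,d);A+=P;b+=P@o
    x=np.linalg.solve(A,b); return x,[np.linalg.norm((np.eye(3)-np.outer(d,d))@(x-o)) for o,d in(r1,r2)]
def proj(c,p):
    q=c["world_to_cam"][:3]@[*p,1]; q=c["camera_matrix"]@[q[0],-q[1],-q[2]]; return q[:2]/q[2]
E
python3 - <<'E'
from h import *
t=robot.read_camera("top");s=robot.read_camera("side")
f=lambda a,b:(215+a/4-.4,165+b/4-.4)
C=[onplane(t,f(*p),.008) for p in((38,186),(92,382),(476,272))]
for p in C:print(p.round(4))
print("len",np.linalg.norm(C[2]-C[1]),np.linalg.norm(C[0]-C[1]))
d=C[2]-C[1];print("yaw",np.arctan2(d[1],d[0]))
e=C[0]-C[1];print("yaw from y",np.arctan2(e[1],e[0])-np.pi/2)
print("plate mid",((C[0]+C[2])/2).round(4))
print("tub",onplane(t,f(327,197),.08).round(4))
print("pad",tri(ray(t,(296.3,267.7)),ray(s,(371.7,241.3))))
print("paddle",tri(ray(t,(320.9,197.8)),ray(s,(332,139))))
E
```

```text
[ 0.5282 -0.05    0.008 ]
[ 0.4069 -0.0831  0.008 ]
[ 0.4678 -0.3196  0.008 ]
len 0.24421068621160755 0.12573704279481723
yaw -1.318858357820833
yaw from y -1.3049550559329333
plate mid [ 0.498  -0.1848  0.008 ]
tub [ 0.5091 -0.2323  0.08  ]
pad (array([ 0.38497288, -0.229297  ,  0.06601193]), [np.float64(0.0008025557968510578), np.float64(0.0008025557968511845)])
paddle (array([ 0.52337315, -0.28964439,  0.22586314]), [np.float64(0.0016741179660589372), np.float64(0.0016741179660590057)])
```

The two views agree. With yaw -1.315 and the origin near (0.508, -0.2275), the pad is at press (-29, -120) with z = 66 mm. The paddle is at y ≈ 0 and radius about 220 mm, so the arm angle is about 0.55. Next I'll press the tab.

```bash
cat >> h.py <<'E'
YAW=-1.315; O=np.array([.508,-.2275])
X=np.array([np.cos(YAW),np.sin(YAW)]);Y=np.array([-X[1],X[0]])
def W(x,y,ztip): return [*(O+X*x+Y*y),ztip+.019]
def quat(k=0):
    a=(YAW+np.pi)/2+k*np.pi/2; return [0,np.cos(a),np.sin(a),0]
E
python3 - <<'E'
from h import *
robot.command_gripper(0.0)
r0=robot.read_state()
best=None
for k in(0,1):
    q=robot.solve_ik(W(-.024,-.12,.13),quat(k)); print(k,None if q is None else np.round(q,2))
    if q is not None:
        m=abs(q[6]); 
        if best is None or m<best[0]: best=(m,k)
k=best[1];print("k",k)
robot.move_ptp([.40,-.05,.30],quat(k))
robot.move_ptp(W(-.024,-.12,.13),quat(k))
s=robot.read_state();print(s["time_s"],s["eef_pos"],s["finger_gap"],s["ft_force"])
c=robot.read_camera("side");cv2.imwrite("pics/s1.png",cv2.resize(c["pixels"][90:300,200:480,::-1],None,fx=2.5,fy=2.5))
E
```

```text
0 [-0.1   0.33  0.68  2.19 -0.31  0.72  1.04]
1 [-0.54  0.68  1.36  2.21 -0.85  0.96 -1.56]
k 0
4.3667 [ 0.38657996 -0.2338464   0.14911254] 5.9564241183550746e-05 [1.10672353 0.22078477 0.87961109]
```

View pics/s1.png

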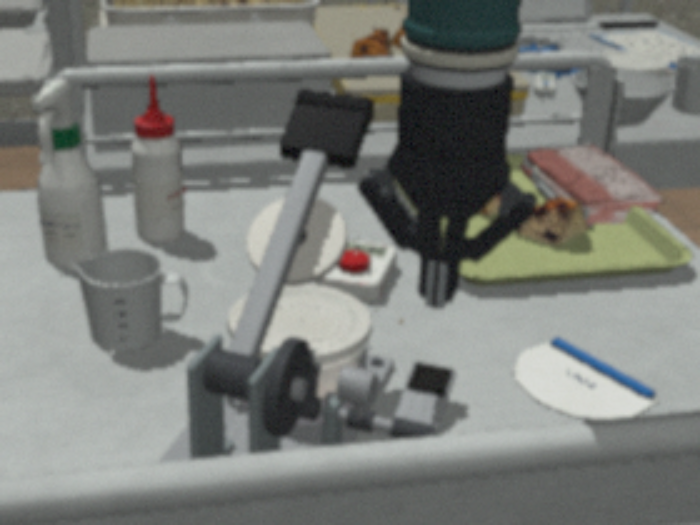

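The closed fingers, with tips at crop (437,300), are directly above the black pad at crop (432,378). The gripper is clear of the press arm and paddle. Pressing down in steps.

```bash
python3 - <<'E'
from h import *
robot.move_straight(W(-.024,-.12,.09),v=.08)
f0=robot.read_state()["ft_force"]
for z in(.075,.068,.062,.056,.051,.046,.043):
    robot.move_straight(W(-.024,-.12,z),v=.04); s=robot.read_state()
    f=s["ft_force"]-f0; print(z,round(s["eef_pos"][2]-.019,4),f.round(1))
    if np.linalg.norm(f)>25: break
robot.hold(.3)
robot.move_straight(W(-.024,-.12,.13),v=.12)
robot.hold(.5)
print(robot.read_state()["time_s"])
c=robot.read_camera("side");cv2.imwrite("pics/s2.png",cv2.resize(c["pixels"][90:300,200:480,::-1],None,fx=2.5,fy=2.5))
E
```

```text
0.075 0.0748 [0.3 0.5 0.9]
0.068 0.0678 [ 0.2  0.6 -0. ]
0.062 0.0617 [0.3 0.  0.1]
0.056 0.0558 [-0.2 -0.2  0.7]
0.051 0.0508 [ 0.9  0.  -0.1]
0.046 0.0458 [0.7 0.1 0.4]
0.043 0.0429 [ 1.1 -0.4  0.1]
8.9917
```

View pics/s2.png

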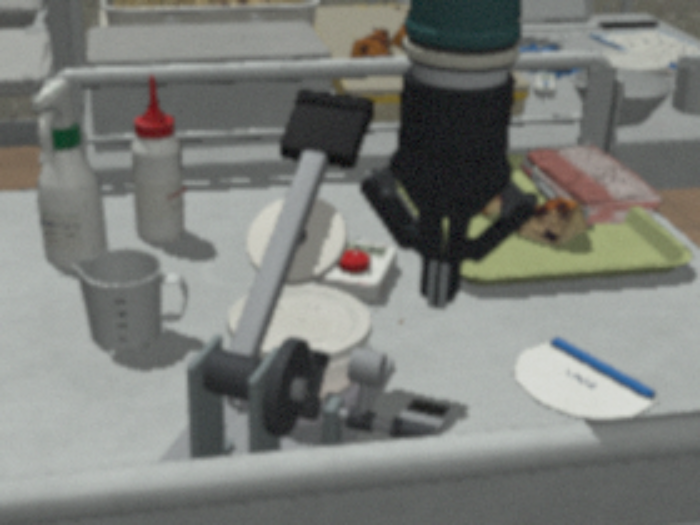

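The pawl has flopped over: the weight is now up at crop (370,365) and the tab is down at (430,410), clear of the teeth. Next I'll push the paddle down along its arc.

```bash
cat >> h.py <<'E'
def P(th,dz=0): return W(-.125+.212*np.cos(th)-.009*np.sin(th),0,.1+.212*np.sin(th)+.009*np.cos(th)+.011*np.tan(abs(th))+dz)
E
python3 - <<'E'
from h import *
robot.move_straight(W(-.024,-.12,.31),v=.25)
p=P(.68);print(p)
robot.move_straight([p[0],p[1],.31+.019],v=.2)
robot.move_straight(p,v=.15)
f0=robot.read_state()["ft_force"]
for th in(.6,.5,.4,.3,.2,.1,.06,.03):
    robot.move_straight(P(th),v=.08); s=robot.read_state()
    f=s["ft_force"]-f0; print(th,round(s["eef_pos"][2]-.019,4),f.round(1))
    if np.linalg.norm(f)>25: break
print(s["time_s"])
c=robot.read_camera("side");cv2.imwrite("pics/s3.png",cv2.resize(c["pixels"][90:300,200:480,::-1],None,fx=2.5,fy=2.5))
E
```

```text
[np.float64(0.5166496723526459), np.float64(-0.260573930079914), np.float64(0.2681975506872419)]
0.6 0.2348 [-1.   0.2 -0. ]
0.5 0.2149 [ 0.4 -0.   0.5]
0.4 0.1948 [-1.   0.5 -0.4]
0.3 0.174 [1.  0.  0.5]
0.2 0.1525 [-0.7  0.5 -1. ]
0.1 0.1305 [ 0.5 -0.1  0.1]
0.06 0.1218 [-0.   0.3 -1.2]
0.03 0.1153 [-0.8  0.4 -0.7]
14.325
```

View pics/s3.png

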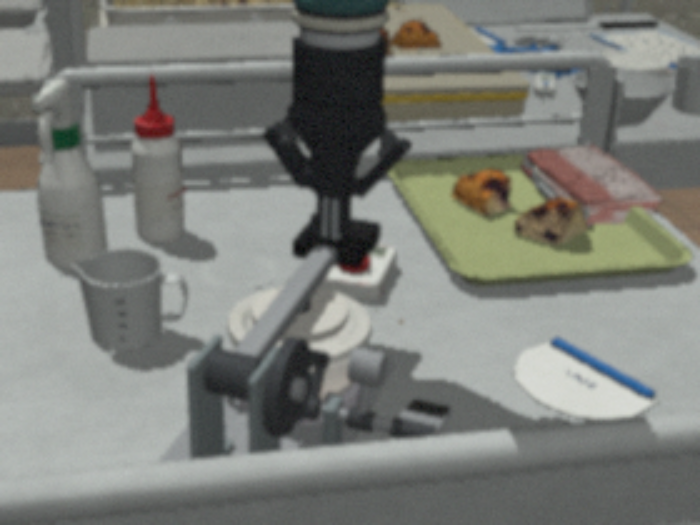

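The arm has followed the tips down. The fingertips sit on the paddle at crop (335,235) and the pawl is still free. Continuing to the end stop.

```bash
python3 - <<'E'
from h import *
p=np.array(P(0.0)); f0=robot.read_state()["ft_force"]*0
for z in np.arange(.114,.0985,-.0015):
    robot.move_straight([p[0],p[1],z+.019],v=.03); s=robot.read_state()
    f=s["ft_force"]; print(round(z,4),round(s["eef_pos"][2]-.019,4),f.round(1))
    if abs(f[2])>30: break
robot.hold(.3);s=robot.read_state();print(s["eef_pos"][2]-.019,s["ft_force"].round(1),s["time_s"])
E
```

```text
0.114 0.114 [ 0.  -0.5 -1. ]
0.1125 0.1125 [-0.1  0.6  0.5]
0.111 0.111 [ 0.7 -0.4  0.2]
0.1095 0.1094 [ 0.2 -0.7  0.9]
0.108 0.1079 [-0.5 -0.4  0.9]
0.1065 0.1075 [-2.5  1.   8.5]
0.105 0.1073 [-3.8  3.6 19.9]
0.1035 0.1071 [-7.9  6.7 28.1]
0.102 0.1069 [-10.8   8.2  38.2]
0.10686070130340976 [-10.5   8.5  38. ] 16.925
```

There is a firm stop at tip z = 107 mm, against 109 mm expected for level, so the lid is home. Backing off and checking.

```bash
python3 - <<'E'
from h import *
p=np.array(P(0.0))
robot.move_straight([p[0],p[1],.112+.019],v=.03)
robot.move_straight([p[0],p[1],.30],v=.15)
robot.move_straight([.40,-.05,.32],v=.25)
robot.hold(.3);s=robot.read_state();print(s["ft_force"].round(1),s["time_s"])
c=robot.read_camera("side");t=robot.read_camera("top")
a=c["pixels"][130:280,220:420,::-1];b=t["pixels"][120:320,210:410,::-1]
a=cv2.resize(a,(400,300));b=cv2.resize(b,(400,400));o=np.zeros((400,800,3),np.uint8);o[:300,:400]=a;o[:,400:]=b
cv2.imwrite("pics/s4.png",o)
m=(b.max(2)<45)
E
```

```text
[ 0.1  0.6 -0.9] 20.5667
```

View pics/s4.png

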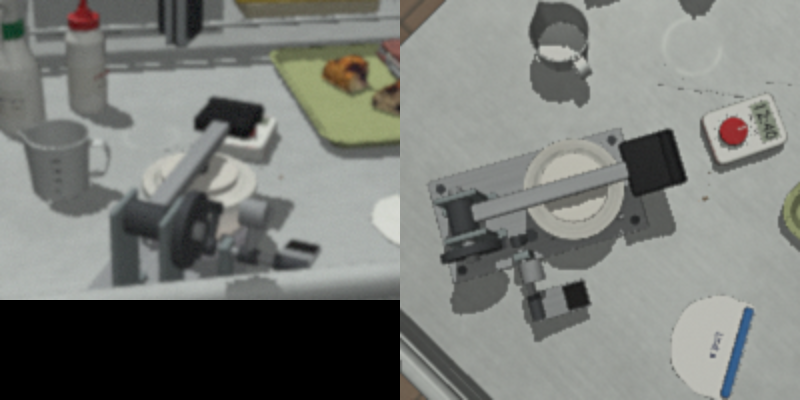

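The arm is level with its foot flat on the lid, and the paddle is at crop (652,162). The pawl is still over. The cup, timer and scraper haven't moved, and the robot is clear. Handing in.

```bash
python3 -c "
from bench import robot
print(robot.close_job())"
```

```text
the job is handed in; nothing more can be done
None
```

The job is handed in: I pressed the tab until the pawl flopped clear and stayed there, then pushed the arm down by the paddle to a firm stop at about level. By its height the lid is fully home; the arm was left down with the robot clear, and the cup, timer and scraper were not touched.

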